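# Fetch the drilling cradle from behind the glue bottles

### The job

Clear all three glue bottles out of the wooden bay and stand them on the black mat; only then take the blue drilling cradle from behind them and lay it groove up, fully down in the dark recess of the pen tray. After that put the bottles back in the bay, each standing in the middle of the coaster of its own colour, and never let a bottle tip over.

Things in the scene. Friction and masses are not known exactly. Their poses are not given: they have to be found in the camera images.
- bottle_red: Glue bottle, white with a red band and a red tapered cap, standing upright in the bay at the start. Round body 34 mm in diameter and straight up to 85 mm, then shoulder and cap, 125 mm high in all; 60 to 130 g. Origin: centre of its underside, z up.
- bottle_yellow: Glue bottle, white with a yellow band and a yellow tapered cap, standing upright in the bay at the start. Round body 34 mm in diameter and straight up to 85 mm, then shoulder and cap, 125 mm high in all; 60 to 130 g. Origin: centre of its underside, z up.
- bottle_green: Glue bottle, white with a green band and a green tapered cap, standing upright in the bay at the start. Round body 34 mm in diameter and straight up to 85 mm, then shoulder and cap, 125 mm high in all; 60 to 130 g. Origin: centre of its underside, z up.
- coaster_red: Red square coaster, 48 x 48 mm and 3 mm thick, fixed on the floor of the bay; home of the red bottle. At the start some bottle, of any colour, stands on it, and its border shows round the bottle's foot. Origin: centre of its underside; its sides lie along the bay's.
- coaster_yellow: Yellow square coaster, 48 x 48 mm and 3 mm thick, fixed on the floor of the bay; home of the yellow bottle. At the start some bottle, of any colour, stands on it, and its border shows round the bottle's foot. Origin: centre of its underside; its sides lie along the bay's.
- coaster_green: Green square coaster, 48 x 48 mm and 3 mm thick, fixed on the floor of the bay; home of the green bottle. At the start some bottle, of any colour, stands on it, and its border shows round the bottle's foot. Origin: centre of its underside; its sides lie along the bay's.
- cradle: Blue metal drilling cradle for pen blanks: a block 38 mm (its x) by 120 mm (its y), 40 mm high, a groove 14 mm wide and 12 mm deep along its top; 220 to 450 g. It lies near the back of the bay, long side along the back wall. Origin: centre of its underside. Grip it across its 38 mm; a gripper that low has no room while the tall bottles stand in front.
- bay: Fixed wooden supply bay, 200 mm deep (x) by 210 mm wide (y), floor 8 mm thick, open at the top and front (-x, towards the robot); side and back walls 10 mm thick, 35 mm high. The coasters lie 58 mm apart in a row, 30 mm to the front of its centre; the cradle about 45 mm behind the centre. Origin: centre of its underside.
- tray: Fixed pale wooden pen tray, 100 mm (x) by 200 mm (y), rim 18 mm high. In its middle a dark-floored rectangular recess, 62 mm (x) by 146 mm (y), floor 10 mm above the table, so 8 mm deep. Origin: centre of its underside; the recess is centred on it, and its long side is y.
- mat: Black rubber mat fixed on the table, 120 mm (x) by 240 mm (y), 3 mm thick: the side area for the bottles. Origin: centre of its underside. Mat and tray lie on either side of the bay, either way round.

How it is judged (in metres and radians):
On the way, in this order (a step that is already met when the one before it is completed fails the run):
1. all three bottles stand on the mat, the cradle still in the bay (x of bottle_red in the frame of mat between -0.06 and 0.06 m and y of bottle_red in the frame of mat between -0.12 and 0.12 m and z of bottle_red in the frame of mat between -0.003 and 0.008 m and linear speed of each of bottle_red, bottle_yellow, bottle_green below 0.03 m/s and angle between each of bottle_red, bottle_yellow, bottle_green's own z axis and vertical below 0.15 rad and x of bottle_yellow in the frame of mat between -0.06 and 0.06 m and y of bottle_yellow in the frame of mat between -0.12 and 0.12 m and z of bottle_yellow in the frame of mat between -0.003 and 0.008 m and x of bottle_green in the frame of mat between -0.06 and 0.06 m and y of bottle_green in the frame of mat between -0.12 and 0.12 m and z of bottle_green in the frame of mat between -0.003 and 0.008 m and horizontal distance between cradle and bay below 0.13 m), for 0.2 s.
2. the cradle lies down in the tray's recess while the bottles still stand on the mat (x of bottle_red in the frame of mat between -0.06 and 0.06 m and y of bottle_red in the frame of mat between -0.12 and 0.12 m and z of bottle_red in the frame of mat between -0.003 and 0.008 m and linear speed of each of bottle_red, bottle_yellow, bottle_green, cradle below 0.03 m/s and angle between each of bottle_red, bottle_yellow, bottle_green, cradle's own z axis and vertical below 0.15 rad and x of bottle_yellow in the frame of mat between -0.06 and 0.06 m and y of bottle_yellow in the frame of mat between -0.12 and 0.12 m and z of bottle_yellow in the frame of mat between -0.003 and 0.008 m and x of bottle_green in the frame of mat between -0.06 and 0.06 m and y of bottle_green in the frame of mat between -0.12 and 0.12 m and z of bottle_green in the frame of mat between -0.003 and 0.008 m and horizontal distance between cradle and tray below 0.02 m and z of cradle in the frame of tray between 0.005 and 0.014 m), for 0.2 s.
At the end, for the whole second after the job is handed in: The cradle lies groove up (within 0.15 rad) on the floor of the tray's recess, centre within 20 mm of the recess's; each bottle stands upright (within 0.15 rad) on the coaster of its own colour, centre within 12 mm of the coaster's; all released and at rest (horizontal distance between cradle and tray below 0.02 m and z of cradle in the frame of tray between 0.005 and 0.014 m and linear speed of each of cradle, bottle_red, bottle_yellow, bottle_green below 0.03 m/s and angle between each of cradle, bottle_red, bottle_yellow, bottle_green's own z axis and vertical below 0.15 rad and horizontal distance between bottle_red and coaster_red below 0.012 m and z of bottle_red in the frame of coaster_red between -0.003 and 0.008 m and horizontal distance between bottle_yellow and coaster_yellow below 0.012 m and z of bottle_yellow in the frame of coaster_yellow between -0.003 and 0.008 m and horizontal distance between bottle_green and coaster_green below 0.012 m and z of bottle_green in the frame of coaster_green between -0.003 and 0.008 m); the robot touches nothing.
It fails at once if a bottle tips over (angle between any of bottle_red, bottle_yellow, bottle_green's own z axis and vertical above 0.7 rad).
It also fails if it takes over 144 s, if anything falls off the work surface, if the arm or the gripper's body presses on something with over 40 N, if the wrist force passes 120 N, or if a joint passes its speed limit or range.

### The arm

A 7-joint arm with a two-finger parallel gripper is mounted at the origin on the work surface. World frame = base frame: x ahead of the robot, y to its left, z up, the work surface at z = 0. Lengths are in mm, angles in degrees, forces in N, time in s.
With the tool pointing down it reaches from about 400 to 900 mm from the base axis. Payload 5.5 kg.
Tool frame: the origin (TCP) lies at the very end of the fingers, on their centre line; the grasp point (between the pads) lies 19 mm behind it; z points along the fingers, y is the direction in which the jaws open and shut (so a half turn about z gives the same grasp; the last joint's range is limited). The gripper opens to 85 mm and grips with 20 to 120 N. Pads are 22 mm wide; open, the fingers measure 114 mm over their backs; the gripper's body (76 mm by 85 mm) begins 54 mm behind the grasp point. The pads swing forward as they close: fully open they stand 13 mm farther back than shut.
Start: joints at [91.169, 28.699, -24.465, 88.831, 12.651, 65.22, -12.049], TCP at [156.308, -630.926, 231.31] pointing down, gripper open.
Joint ranges: [-164.97, 164.97], [-17.58, 116.51], [-87.97, 89.64], [11.32, 138.91], [-80.73, 260.73], [10.89, 115.49], [-147.41, 147.41]. Speed limits (degrees/s): [147.25, 147.25, 180, 180, 180, 180, 180].

### API

Orientations are given as a 3x3 rotation matrix whose columns are the frame's x, y, z axes.
In Python, from workcell import env, snapshot, camera_info, regions_of, place_of gives the robot as it stands. The module is installed in compiled form; this text tells all that it offers. Calls block until the motion is done:
- env.move_pose(position, orientation): joint-space move of the TCP to a pose.
- env.line_to(position, attitude=None, v=150): straight line of the TCP; attitude=None keeps the orientation; v is the mean speed in mm/s.
- env.goto_joints(angles): joint-space move.
- env.grip(opening, effort=None): finger opening in mm; effort is the grip in N (None keeps the last); returns when the fingers have stopped.
- env.sleep(seconds).
- env.solve_ik(position, orientation): joint angles nearest the present ones, or None.
- env.sense(): the state.
- snapshot(name): name is "scene" or "top"; returns (picture, depth): 384x512x3 uint8, blue, green, red; 384x512 float32, mm along the optical axis (not along the pixel's ray), 0 where there is no reading.
- camera_info(name): a dict with "camera_matrix" (3x3 intrinsics, pixels), "k1" (the pictures are not rectified: a ray, as slopes to the right and down, at radius r is drawn at 1 + k1 r^2 times it, then the intrinsics apply), "camera_from_world" (4x4, takes a point from world to camera coordinates). Camera axes: x right, y down, z forward; pixel columns grow to the right and rows downward; lengths in mm; the calibration is good to about 2 mm. A picture is of the moment at which its call begins. camera_info takes no time and is no camera call.
A pose or a line that the arm cannot do raises env.Unreachable and nothing moves.
- env.job_done(): hands the job in, once; it reports no verdict.
Trained networks look in the newest picture that a camera, given by its name, has taken for a name from the list of things; names that differ only in an ending like _2 or _b are one class to them, and where a whole thing is asked for, a point or a joint stands for the part that bears it (a point fixed in the world has none). Each returns a list of dicts, best first, with "score" (0 to 1); they miss things now and then, are a little off and sometimes report something else, mostly with a low value. They report only what shows in the picture. A call takes as long as a camera call.
- regions_of(camera, target): "pixels" (384x512 bool, what is visible of it).
- place_of(camera, target): "position" ([x, y, z] in mm, in the coordinates of the camera as it stood for that picture, good to about 4 mm: a listed point, or the origin of a listed thing).
The state is a dict: "time_s": time; "joint_pos": joint angles; "qvel": joint speeds; "effort": joint torques, N m; "ee_pos": TCP position; "eef_rot": TCP orientation; "force": force on the tool from outside, world axes, zero at the start; "moment": the same for the moment, N m; "opening": finger opening in mm.
Only numpy, scipy, OpenCV 4.12 (cv2) and the standard library are available. Lean on these libraries where they do the work, as an engineer would, in place of code of your own. Each camera call takes 0.05 s, during which the arm holds its last target.

## Working session

There is one attempt and no reset: what is moved stays moved. The work goes in short steps, each a Python script; the robot and the scene stay as the last script left them, time stands still between calls to the robot, and variables do not carry over. Pictures are saved under pics/ and viewed, and the job is handed in when it is done.

```bash
mkdir -p pics; ls
python3 - <<'E'
from workcell import env, snapshot, camera_info
import cv2, numpy as np
print(env.sense())
for n in ("scene","top"):
    im,d=snapshot(n); cv2.imwrite(f"pics/{n}0.png",im); np.save(f"pics/{n}0.npy",d)
    print(n,camera_info(n))
E
```

```text
pics
{'time_s': 0.0, 'joint_pos': array([ 91.1668303 ,  28.7552705 , -24.45322356,  88.89131239,
        12.64982967,  65.21949301, -12.04962506]), 'qvel': array([ 0.00899554, -0.05616322,  0.05479918,  0.05284851, -0.0404688 ,
       -0.05018265, -0.07142454]), 'effort': array([-5.50088589e-04, -5.69512331e+01, -5.81595093e+00, -2.80937004e+01,
        1.07982443e-02,  1.18607955e-02,  6.13134503e-06]), 'ee_pos': array([ 156.09174909, -630.26443199,  230.24431451]), 'eef_rot': array([[ 9.70650869e-01,  2.40492706e-01, -3.85569451e-04],
       [ 2.40492998e-01, -9.70648952e-01,  1.93150595e-03],
       [ 9.02605078e-05, -1.96754468e-03, -9.99998060e-01]]), 'force': array([ 0.1096102 ,  0.50505383, -0.38573002]), 'moment': array([0.01650516, 0.00349636, 0.03477048]), 'opening': 85.25601152790614}
scene {'camera_matrix': array([[479.84904524,   0.        , 254.14967894],
       [  0.        , 479.84904524, 187.67597155],
       [  0.        ,   0.        ,   1.        ]]), 'k1': -0.0040473816569700114, 'camera_from_world': array([[ 5.61802051e-01,  8.27270134e-01,  1.60656935e-03,
        -3.10865432e+02],
       [ 6.86251045e-01, -4.64949212e-01, -5.59358323e-01,
        -3.43179422e+02],
       [-4.61993461e-01,  3.15351163e-01, -8.28924415e-01,
         1.35820132e+03],
       [ 0.00000000e+00,  0.00000000e+00,  0.00000000e+00,
         1.00000000e+00]])}
top {'camera_matrix': array([[371.61797725,   0.        , 248.62034606],
       [  0.        , 371.61797725, 191.13100517],
       [  0.        ,   0.        ,   1.        ]]), 'k1': 0.013022092279176653, 'camera_from_world': array([[ 6.23267185e-02, -9.98055757e-01,  2.91803362e-04,
        -1.69527982e+01],
       [-9.76712788e-01, -6.10540251e-02, -2.05680666e-01,
         5.44372301e+02],
       [ 2.05298589e-01,  1.25343929e-02, -9.78619118e-01,
         8.49696292e+02],
       [ 0.00000000e+00,  0.00000000e+00,  0.00000000e+00,
         1.00000000e+00]])}
```

View pics/scene0.png

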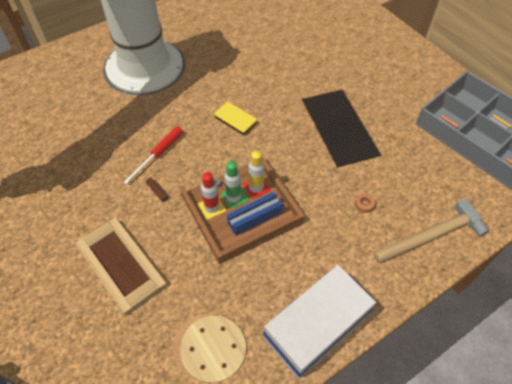

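View pics/top0.png

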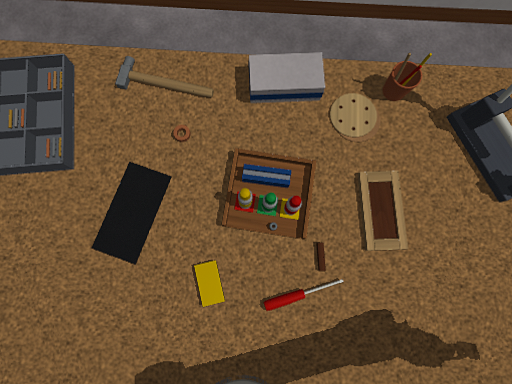

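The top view shows yellow (245,197), green (270,201) and red (295,205) bottles; yellow stands on the red coaster and red on the yellow one. The mat is at (132,213), the tray at (382,210), the cradle at (266,176), and there is a small loose ring at (272,226). Next I'll measure.

```bash
cat > h.py <<'E'
from workcell import env, snapshot, camera_info, regions_of, place_of
import cv2, numpy as np
def cloud(n,d):
    c=camera_info(n); K=c["camera_matrix"]; h,w=d.shape
    uv=np.stack(np.meshgrid(np.arange(w),np.arange(h)),-1).reshape(-1,1,2).astype(np.float64)
    r=cv2.undistortPoints(uv,K,np.array([c["k1"],0,0,0.])).reshape(h,w,2)
    P=np.concatenate([r*d[...,None],d[...,None]],-1)
    T=np.linalg.inv(c["camera_from_world"]); W=P@T[:3,:3].T+T[:3,3]
    W[d<=0]=np.nan
    return W
def toworld(n,p):
    T=np.linalg.inv(camera_info(n)["camera_from_world"]); return T[:3,:3]@np.array(p)+T[:3,3]
E
python3 - <<'E'
from h import *
np.set_printoptions(precision=1,suppress=True)
names="bottle_red bottle_yellow bottle_green coaster_red coaster_yellow coaster_green cradle bay tray mat".split()
for n in ("top","scene"):
    im,d=snapshot(n); W=cloud(n,d); np.save(f"pics/W_{n}.npy",W)
    for t in names:
        p=place_of(n,t); r=regions_of(n,t)
        s=t+" "+n
        for q in p[:2]: s+=f" P{toworld(n,q['position'])} {q['score']:.2f}"
        if r:
            m=r[0]["pixels"]; X=W[m]; X=X[~np.isnan(X[:,0])]
            rc=cv2.minAreaRect(X[:,:2].astype(np.float32))
            s+=f" | {m.sum()} med{np.median(X,0)} z5,95 {np.percentile(X[:,2],[3,97])} rect {np.array(rc[0])},{np.array(rc[1])},{rc[2]:.1f} sc{r[0]['score']:.2f}"
            np.save(f"pics/m_{n}_{t}.npy",m)
        print(s)
E
```

```text
bottle_red top P[515.2 -95.7   8.9] 0.67 | 245 med[506.6 -85.2 102.6] z5,95 [ 22.8 137.2] rect [510.5 -87. ],[31.8 25.6],41.5 sc0.84
bottle_yellow top P[514.8 -90.5   9.5] 0.65 P[524.   25.9  11.5] 0.57 | 248 med[515.4  23.8 102.4] z5,95 [ 13.1 137.7] rect [520.1  25.1],[35.4 26.3],88.2 sc0.62
bottle_green top P[516.3 -32.9   9.6] 0.71 | 201 med[509.2 -30.7 106.4] z5,95 [ 39.4 137.6] rect [512.8 -31.6],[29.8 24. ],83.5 sc0.58
coaster_red top P[526.3  26.1   7.4] 0.50 | 115 med[511.6  34.3  11.6] z5,95 [ 7.7 15.3] rect [522.3  27.4],[41.8 50.8],3.3 sc0.44
coaster_yellow top P[518.  -89.7  10. ] 0.71 | 93 med[499.9 -77.8  11.6] z5,95 [ 8.6 14.4] rect [514.3 -89.6],[43.4 44.3],87.6 sc0.47
coaster_green top P[520.3 -31.3   6.4] 0.61 | 153 med[507.3 -16.8  11.3] z5,95 [ 7.2 18. ] rect [519.9 -30.8],[49.5 48.3],82.7 sc0.73
cradle top P[594.1 -27.7  10.1] 0.86 P[528.4  26.9   5.8] 0.32 | 808 med[590.6 -22.9  46.4] z5,95 [23.7 50.8] rect [592.  -23.1],[117.6  38.9],85.9 sc0.76
bay top P[547.7 -33.7   6.4] 0.91 | 4425 med[555.3 -38.8   9.2] z5,95 [ 5.5 37. ] rect [549.7 -34.4],[209.2 199.6],8
[... 1020 characters left out ...]
en scene P[518.  -25.6  11.4] 0.77 P[513.  -33.   16.1] 0.59 | 180 med[532.2 -29.   12.1] z5,95 [ 8.3 16.3] rect [520.6 -28.4],[49.6 45.6],81.5 sc0.66
cradle scene P[590.9 -22.3   7.7] 0.94 | 530 med[523.7 -93.5  87. ] z5,95 [ 19.  137.4] rect [517.5 -91.6],[30.4 27.1],30.4 sc0.39
bay scene P[551.5 -33.3   2.3] 0.86 | 4248 med[588.  -61.2  11.2] z5,95 [ 5.1 38.1] rect [545.8 -25.7],[227.5 212.3],83.4 sc0.83
tray scene P[ 523.2 -319.5    1.1] 0.82 P[522.1  25.   16.8] 0.41 | 4516 med[ 531.8 -321.3   16.4] z5,95 [ 5.5 21.8] rect [ 518.  -319.6],[219.2 104.9],5.8 sc0.87
mat scene P[482.6 316.    2.2] 0.90 | 3334 med[492.  310.2   4.1] z5,95 [0.5 7.4] rect [481.4 313.6],[123.3 246. ],73.1 sc0.63
```

Run:
```python
from h import *
from scipy.optimize import least_squares
np.set_printoptions(precision=1,suppress=True)
Ws={n:np.load(f"pics/W_{n}.npy") for n in("top","scene")}
g={"red":(514,-90),"yellow":(521,25),"green":(516,-32)}
for c,p in g.items():
    for n in Ws:
        X=Ws[n].reshape(-1,3); X=X[~np.isnan(X[:,0])]
        near=np.hypot(X[:,0]-p[0],X[:,1]-p[1])<24
        B=X[near&(X[:,2]>25)&(X[:,2]<90)]
        s=least_squares(lambda q:np.hypot(B[:,0]-q[0],B[:,1]-q[1])-17,p,loss="soft_l1",f_scale=2).x
        T=X[near&(X[:,2]>128)]
        print(c,n,len(B),s,"cap",T.mean(0),len(T), "max z",np.percentile(X[near][:,2],99.5))
# cradle top, tray, mat, bay walls
for n in Ws:
    X=Ws[n].reshape(-1,3); X=X[~np.isnan(X[:,0])]
    C=X[(abs(X[:,0]-592)<35)&(abs(X[:,1]+24)<75)&(X[:,2]>41)&(X[:,2]<55)]
    r=cv2.minAreaRect(C[:,:2].astype(np.float32)); print("cradle",n,r,np.median(C[:,2]))
    t=X[np.load(f"pics/m_{n}_tray.npy").ravel()&(1==1)] if False else None
    m=np.load(f"pics/m_{n}_tray.npy"); T=Ws[n][m]; hi=T[(T[:,2]>15)&(T[:,2]<24)]; lo=T[(T[:,2]<13)&(T[:,2]>6)]
    print("tray rim",cv2.minAreaRect(hi[:,:2].astype(np.float32)),np.median(hi[:,2]),"lo",np.median(lo[:,2]),np.median(lo,0),cv2.minAreaRect(lo[:,:2].astype(np.float32)))
    m=np.load(f"pics/m_{n}_bay.npy"); T=Ws[n][m]; hi=T[(T[:,2]>30)&(T[:,2]<40)]; r=cv2.minAreaRect(hi[:,:2].astype(np.float32)); print("bay rim",r,cv2.boxPoints(r))
    m=np.load(f"pics/m_{n}_mat.npy"); T=Ws[n][m]; r=cv2.minAreaRect(T[:,:2].astype(np.float32)); print("mat",cv2.boxPoints(r))
```

```text
red top 66 [514.6 -89.8] cap [513.6 -89.2 134.3] 78 max z 138.15221486552406
red scene 255 [512.2 -88. ] cap [515.7 -89.6 135.1] 83 max z 138.9441690726058
yellow top 58 [524.3  25. ] cap [523.3  24.9 134.6] 79 max z 138.85341850662155
yellow scene 251 [522.   26.9] cap [525.   24.6 134.5] 86 max z 138.33088449773567
green top 59 [518.3 -33.4] cap [517.3 -33.4 134.5] 80 max z 138.41775204223075
green scene 248 [515.8 -31.7] cap [518.8 -33.6 134.5] 84 max z 139.0264734204299
cradle top ((592.1044311523438, -23.51885986328125), (118.96931457519531, 38.80287170410156), 85.63256072998047) 48.27080864960965
tray rim ((526.6416015625, -321.59637451171875), (199.87464904785156, 102.24410247802734), 5.872035026550293) 18.17317314439697 lo 10.400720552264318 [ 525.4 -321.3   10.4] ((524.9556274414062, -312.2799377441406), (198.08628845214844, 82.94451141357422), 5.74590539932251)
bay rim ((549.9888305664062, -34.342308044433594), (209.27146911621094, 199.35716247558594), 84.33746337890625) [[ 440.5 -128.6]
 [ 638.9 -148.3]
 [ 659.5   59.9]
 [ 461.1   79.6]]
mat [[354.8 295. ]
 [581.6 223.4]
 [616.8 335.1]
 [390.1 406.7]]
cradle scene ((590.369140625, -22.046253204345703), (122.25703430175781, 40.29965591430664), 85.8308334350586) 48.40367481490932
tray rim ((523.615966796875, -320.5196533203125), (202.86856079101562, 100.27227020263672), 5.567873477935791) 19.025062761340905 lo 11.107962881373055 [ 528.3 -320.6   11.1] ((522.658203125, -327.0536193847656), (211.0804901123047, 99.26160430908203), 9.05395793914795)
bay rim ((549.9757080078125, -33.30810546875), (211.36090087890625, 200.40939331054688), 84.1590347290039) [[ 439.5 -128.2]
 [ 638.9 -148.6]
 [ 660.4   61.6]
 [ 461.    82. ]]
mat [[350.1 295.2]
 [581.1 222.4]
 [615.6 332. ]
 [384.6 404.7]]
```

Run:
```python
import cv2
im=cv2.imread("pics/top0.png"); cv2.imwrite("pics/top0c.png",cv2.resize(im[140:250,210:330],None,fx=6,fy=5,interpolation=cv2.INTER_CUBIC))
im=cv2.imread("pics/scene0.png"); cv2.imwrite("pics/scene0c.png",cv2.resize(im[130:270,170:320],None,fx=4,fy=4,interpolation=cv2.INTER_CUBIC))
```

```text
(no output)
```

View pics/top0c.png

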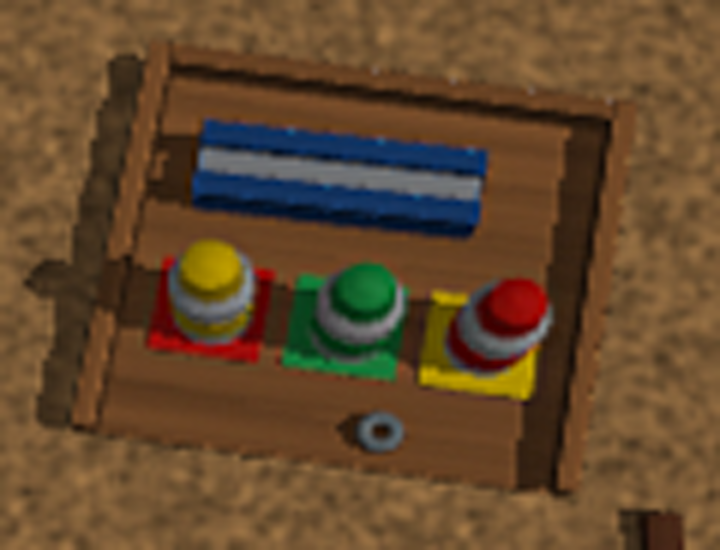

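View pics/scene0c.png

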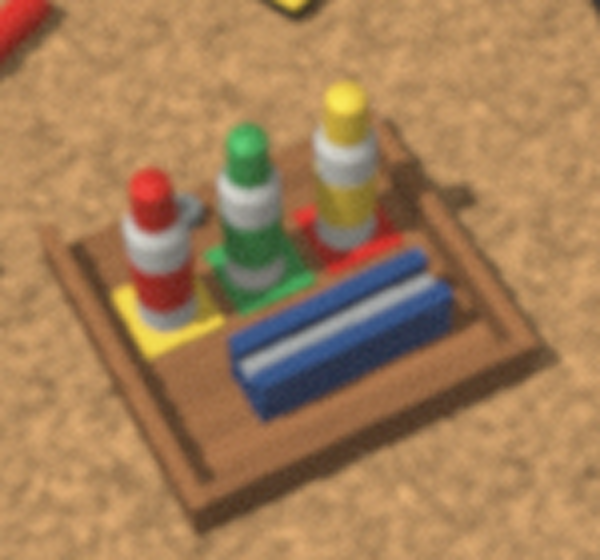

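```bash
cat >> h.py <<'E'
BC=np.array([549.8,-34.0]); BA=np.radians(-5.65)
bx=np.array([np.cos(BA),np.sin(BA)]); by=np.array([-np.sin(BA),np.cos(BA)])
COAST={k:BC-30*bx+s*58*by for k,s in(("red",1),("green",0),("yellow",-1))}
MC=np.array([484.,314.]); mu=np.array([.9535,-.3015]); mv=np.array([.3015,.9535])
def rot(d):
    y=np.array([d[0],d[1],0.]);y/=np.linalg.norm(y);z=np.array([0,0,-1.]);return np.stack([np.cross(y,z),y,z],1)
def above(p,d,z=240):
    """joint move above p choosing the jaw half-turn with least joint travel"""
    q0=env.sense()["joint_pos"];best=None
    for s in(1,-1):
        R=rot(s*np.array(d));q=env.solve_ik([*p,z],R)
        if q is not None and (best is None or np.abs(q-q0).max()<best[0]): best=(np.abs(q-q0).max(),R)
    env.move_pose([*p,z],best[1]); return best[1]
def st(tag):
    s=env.sense();print(tag,"t%.1f"%s["time_s"],"tcp",np.round(s["ee_pos"],1),"F",np.round(s["force"],1),"open %.1f"%s["opening"],flush=True);return s
def pick(p,d,z,op,eff,hover=240):
    env.grip(op,eff); above(p,d,hover); env.line_to([*p,z+30],v=250); env.line_to([*p,z],v=80); st("at")
    env.grip(0,eff); st("gripped"); 
def lift(p,z=240): env.line_to([*p,z],v=200); return st("lifted")
def place(p,d,z,op,hover=240):
    above(p,d,hover); env.line_to([*p,z+25],v=250); env.line_to([*p,z+1.0],v=50); st("down")
    env.grip(op); env.sleep(.2); env.line_to([*p,z+100],v=200); env.line_to([*p,hover],v=300); st("released")
E
python3 - <<'E'
from h import *
b=np.array([523.5,25.5])
pick(b,bx,68.5,60,40); lift(b)
im,d=snapshot("scene"); cv2.imwrite("pics/s1.png",im)
E
```

```text
at t6.5 tcp [523.2  25.7  68.1] F [-0.  -0.8  0.6] open 60.0
gripped t6.8 tcp [524.   25.6  69. ] F [-0.4 -0.6  2.5] open 32.9
lifted t7.8 tcp [522.6  25.1 238.9] F [ 0.7 -0.1 -1.4] open 32.6
```

View pics/s1.png

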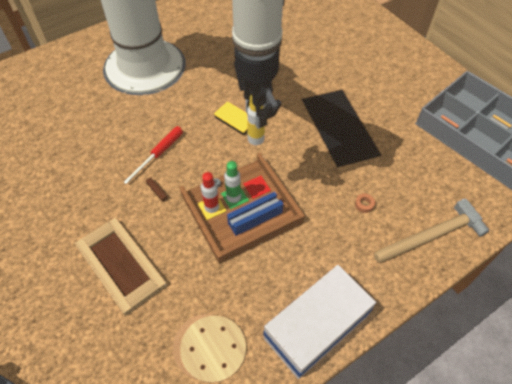

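The scene view shows the yellow bottle upright in the gripper at (256,125), with the other bottles undisturbed. I'll carry on.

Run:
```python
from h import *
S=[MC+75*mu,MC,MC-75*mu]
place(S[0],mv,60.5,70)
for i,b in((1,[517.,-32.5]),(2,[513.5,-89.])):
    b=np.array(b); pick(b,bx,68.5,60,40); lift(b); place(S[i],mv,60.5,70)
for n in("scene","top"):
    im,d=snapshot(n); cv2.imwrite(f"pics/{n}2.png",im);np.save(f"pics/W2_{n}.npy",cloud(n,d))
```

```text
down t10.3 tcp [555.4 291.4  61.1] F [0.3 0.6 0.4] open 32.9
released t12.0 tcp [555.5 291.2 239.7] F [-0.1  0.3 -0.8] open 69.8
at t14.8 tcp [516.7 -32.4  68.2] F [ 1.3 -0.3  0.2] open 59.9
gripped t15.1 tcp [517.5 -32.4  69. ] F [0.7 0.6 1.9] open 32.7
lifted t16.1 tcp [516.  -32.9 238.8] F [-0.5 -0.4 -1.7] open 33.0
down t18.8 tcp [483.8 314.   61.2] F [-0.3 -0.9 -1.6] open 33.1
released t20.6 tcp [484.  313.8 239.6] F [ 0.2 -0.8 -0.6] open 69.5
at t23.6 tcp [513.2 -88.9  68.2] F [ 1.1 -0.1  0.6] open 59.7
gripped t23.9 tcp [514. -89.  69.] F [-0.3  0.5  2.4] open 32.9
lifted t24.9 tcp [512.6 -89.3 238.8] F [-0.3 -0.1 -2. ] open 33.0
down t27.9 tcp [412.3 336.6  61.2] F [ 0.8  0.4 -2. ] open 32.5
released t29.6 tcp [412.5 336.3 239.6] F [-0.8 -0.7 -0.9] open 70.4
```

View pics/scene2.png

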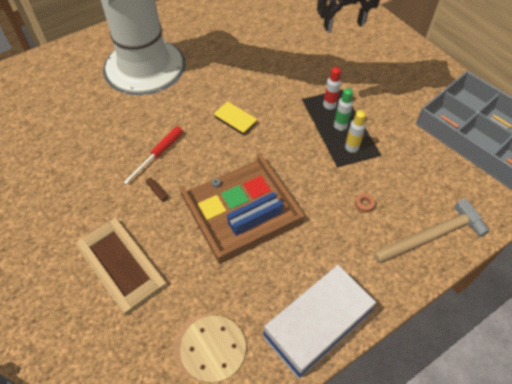

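View pics/top2.png

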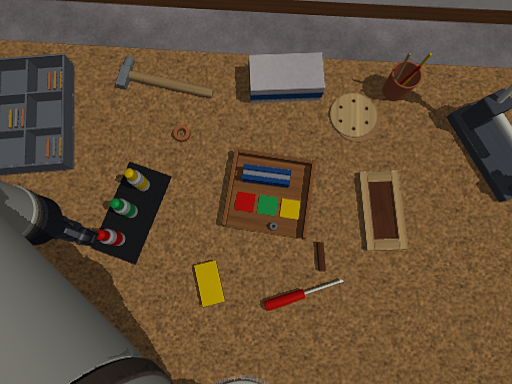

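All three bottles stand on the mat, in the top view at (137,180), (123,208) and (111,238), and the coasters are bare. I'll re-measure the coasters, cradle and recess from these unobstructed views.

Run:
```python
from h import *
np.set_printoptions(precision=1,suppress=True)
print({k:v.round(1) for k,v in COAST.items()})
for n in("scene","top"):
    im=cv2.imread(f"pics/{n}2.png");W=np.load(f"pics/W2_{n}.npy")
    hsv=cv2.cvtColor(im,cv2.COLOR_BGR2HSV);H,S,V=[hsv[...,i].astype(int) for i in range(3)]
    near=(abs(W[...,0]-520)<50)&(abs(W[...,1]+31)<100)&(W[...,2]<25)
    for c,m in(("red",((H<6)|(H>174))&(S>190)),("yellow",(H>22)&(H<34)&(S>170)),("green",(H>45)&(H<85)&(S>120))):
        X=W[near&m]; r=cv2.minAreaRect(X[:,:2].astype(np.float32)); print(n,c,len(X),X.mean(0),np.array(r[0]),np.array(r[1]),r[2])
    X=W[(abs(W[...,0]-592)<35)&(abs(W[...,1]+24)<75)&(W[...,2]>42)&(W[...,2]<55)]
    r=cv2.minAreaRect(X[:,:2].astype(np.float32));print(n,"cradle",r,np.median(X[:,2]))
    t=(abs(W[...,0]-526)<110)&(abs(W[...,1]+321)<60)&(V<110)&(abs(W[...,2]-10)<8)
    t=cv2.morphologyEx(t.astype(np.uint8),cv2.MORPH_OPEN,np.ones((3,3)))
    k,l,s_,c_=cv2.connectedComponentsWithStats(t);t=l==1+np.argmax(s_[1:,4])
    X=W[t];r=cv2.minAreaRect(X[:,:2].astype(np.float32));print(n,"recess",r,np.median(X[:,2]),len(X))
    for c,g in(("yellow",(555,291)),("green",(484,314)),("red",(412,337))):
        q=W[(np.hypot(W[...,0]-g[0],W[...,1]-g[1])<25)&(W[...,2]>115)&(W[...,2]<140)]
        print(n,c,q.mean(0) if len(q) else None, q[:,2].max() if len(q) else None)
```

```text
{'red': array([525.7,  26.7]), 'green': array([519.9, -31. ]), 'yellow': array([514.2, -88.8])}
scene red 311 [524.7  26.1  12.1] [525.2  26.5] [45.9 47.4] 84.79306030273438
scene yellow 280 [513.8 -90.1  12.1] [513.1 -89. ] [47.5 46.4] 82.67640686035156
scene green 301 [519.  -31.1  12.2] [518.8 -30.6] [43.6 44.9] 84.26580047607422
scene cradle ((590.4226684570312, -22.319889068603516), (121.31766510009766, 41.7209358215332), 85.11747741699219) 48.52788101023009
scene recess ((519.954833984375, -322.1322326660156), (141.1534423828125, 57.02790451049805), 5.476077079772949) 11.526819439918825 1548
scene yellow [556.6 289.6 124.6] 131.40457851062808
scene green [485.8 312.8 124.1] 132.2099736272164
scene red [414.4 334.8 124.4] 131.70840704556008
top red 343 [526.4  26.1  11.6] [526.7  26.2] [47.9 48.3] 84.67610931396484
top yellow 352 [515.  -89.5  11.3] [515.  -89.5] [48.3 47.9] 84.74073791503906
top green 345 [520.9 -31.7  11.4] [521.4 -31.5] [47.9 48.1] 84.6630630493164
top cradle ((591.8289794921875, -23.485939025878906), (118.91886138916016, 39.40034484863281), 85.67267608642578) 48.08311875984032
top recess ((526.8751220703125, -323.680908203125), (146.6198272705078, 60.97285842895508), 5.590175151824951) 10.562680165858012 1394
top yellow [553.5 289.3 125.4] 131.18089458604993
top green [483.1 311.4 125.6] 131.14499283970133
top red [412.5 331.4 125. ] 131.13323510593204
```

```bash
python3 - <<'E'
from h import *
p=np.array([591.1,-22.9]); a=np.radians(-4.4); d=[np.cos(a),np.sin(a)]
pick(p,d,22.5,54,90); lift(p,160)
im,_=snapshot("scene"); cv2.imwrite("pics/s3.png",im)
t=np.array([525.3,-322.]); a=np.radians(95.6)
above(t,[np.cos(a),np.sin(a)],160); env.line_to([*t,60],v=200);st("pre")
im,_=snapshot("top"); cv2.imwrite("pics/t3.png",im)
im,_=snapshot("scene"); cv2.imwrite("pics/s3b.png",im)
cv2.imwrite("pics/c3.png",np.vstack([cv2.resize(cv2.imread("pics/s3.png")[60:360,60:310],(375,450)),]))
E
python3 - <<'E'
import cv2,numpy as np
a=cv2.imread("pics/s3.png")[110:310,60:330];b=cv2.imread("pics/s3b.png")[110:310,60:330];c=cv2.imread("pics/t3.png")[120:320,240:510]
cv2.imwrite("pics/c3.png",np.vstack([np.hstack([a,b]),np.hstack([c,c*0])]))
E
```

```text
at t33.0 tcp [590.7 -22.8  22. ] F [ 0.3 -0.1  0.8] open 54.2
gripped t33.2 tcp [591.8 -22.7  23.2] F [-0.4  0.5  3.5] open 36.3
lifted t34.1 tcp [589.8 -23.4 158.5] F [-1. -1. -5.] open 36.6
pre t36.0 tcp [ 526.6 -321.3   60.6] F [ 0.5 -0.2 -3.9] open 36.3
```

View pics/c3.png

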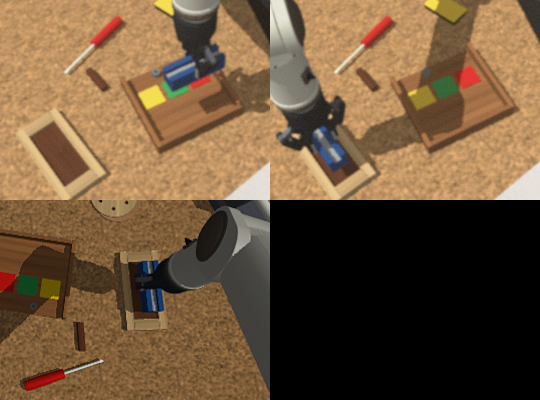

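The cradle is held level and lines up with the recess (lower panel, (150,285)). I'll lower it.

Run:
```python
from h import *
t=np.array([525.3,-322.])
env.line_to([*t,26],v=50); st("26"); env.line_to([*t,25],v=20); st("25")
env.grip(50); env.sleep(.2); env.line_to([*t,160],v=200); env.line_to([*t,240],v=200);st("up")
above(MC+75*mu,mv,240)
for n in("scene","top"):
    im,d=snapshot(n); cv2.imwrite(f"pics/{n}4.png",im);W=cloud(n,d)
    X=W[(abs(W[...,0]-525)<90)&(abs(W[...,1]+322)<50)&(W[...,2]>42)&(W[...,2]<65)]
    print(n,cv2.minAreaRect(X[:,:2].astype(np.float32)),np.median(X[:,2]),X[:,2].std())
st("")
a=cv2.imread("pics/scene4.png");cv2.imwrite("pics/c4.png",cv2.resize(a[190:330,60:200],None,fx=4,fy=4))
```

```text
26 t36.9 tcp [ 525.4 -322.    25.7] F [ 0.7 -0.7 -4.6] open 36.7
25 t37.1 tcp [ 525.6 -322.1   25.2] F [-0.4  0.4 -1.4] open 36.4
up t39.0 tcp [ 524.7 -321.7  238.8] F [ 0.7 -0.4 -0.5] open 50.3
scene ((522.4843139648438, -320.67156982421875), (122.64306640625, 37.92911911010742), 5.585790634155273) 51.102069937080046 2.6308003541903675
top ((524.8568115234375, -321.1560363769531), (119.817138671875, 39.5172119140625), 5.134995937347412) 49.78514742847568 2.4433322016160064
 t41.3 tcp [556.3 289.9 240. ] F [-0.3 -0.3  0.2] open 50.1
```

View pics/c4.png

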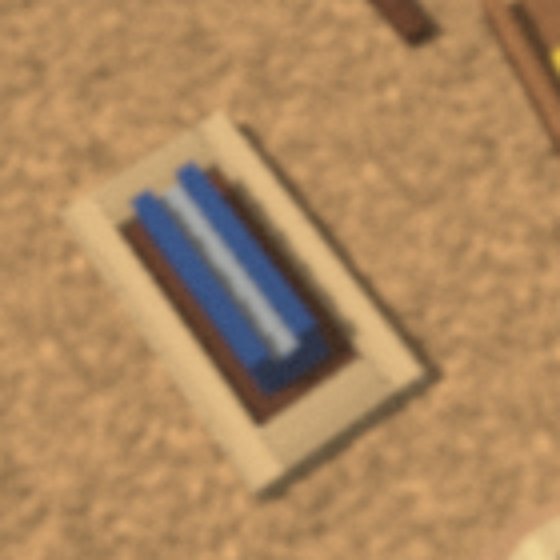

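View pics/scene4.png

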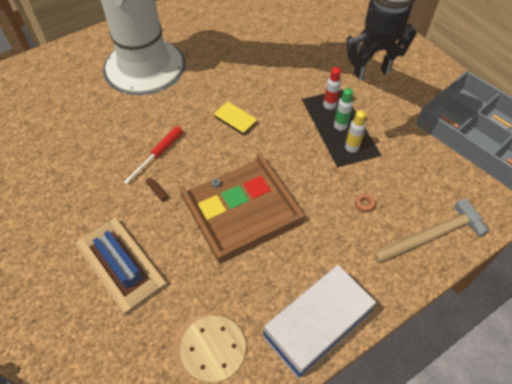

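The cradle is fully down in the recess, groove up, with its top at about 50 mm and its centre within 3 mm. Now the bottles go back.

Run:
```python
from h import *
S={"yellow":MC+75*mu,"green":MC,"red":MC-75*mu}
C={"red":[525.8,26.4],"green":[520.,-31.1],"yellow":[514.3,-89.1]}
for c in("yellow","green","red"):
    b=S[c]; pick(b,mv,60.5,60,40); s=lift(b)
    if s["opening"]<28: print("MISSED"); break
    place(np.array(C[c]),bx,68.5,66)
above(np.array([450.,250.]),bx,300)
for n in("scene","top"):
    im,d=snapshot(n); cv2.imwrite(f"pics/{n}5.png",im);W=cloud(n,d)
    for c,g in C.items():
        q=W[(np.hypot(W[...,0]-g[0],W[...,1]-g[1])<25)&(W[...,2]>128)&(W[...,2]<142)]
        p=place_of(n,"bottle_"+c)
        print(n,c,q.mean(0)-[*g,0],q[:,2].max(),[(toworld(n,x["position"]).round(1),round(x["score"],2)) for x in p[:2]])
a=cv2.imread("pics/scene5.png");b=cv2.imread("pics/top5.png")
cv2.imwrite("pics/c5.png",np.hstack([cv2.resize(a[130:270,170:310],None,fx=2.8,fy=2.8),cv2.resize(b[130:270,200:340],None,fx=2.8,fy=2.8)]))
```

```text
at t43.1 tcp [555.1 291.2  59.9] F [-0.3  0.1  0.6] open 60.0
gripped t43.4 tcp [556.  291.7  61.1] F [0.1 0.4 2.1] open 32.8
lifted t44.5 tcp [554.6 290.8 238.5] F [-0.4 -0.4 -1.5] open 32.6
down t47.3 tcp [514.2 -89.1  69.2] F [ 0.3  0.7 -1.3] open 32.7
released t48.9 tcp [514.2 -88.9 239.6] F [ 0.1 -0.3 -0.4] open 66.1
at t51.9 tcp [483.8 313.8  60.1] F [ 0.6  0.1 -0.2] open 60.0
gripped t52.3 tcp [484.4 314.2  61. ] F [-0.2 -0.9  2.2] open 32.8
lifted t53.3 tcp [483.  313.8 238.8] F [-0.1  0.6 -0.5] open 32.7
down t56.6 tcp [519.8 -31.2  69.2] F [ 0.5  0.3 -1.1] open 32.7
released t58.3 tcp [519.9 -30.9 239.7] F [ 0.1  0.4 -0.8] open 66.1
at t61.2 tcp [412.3 336.3  60.1] F [ 0.2 -0.3 -0.5] open 60.2
gripped t61.5 tcp [412.8 337.   61. ] F [0.7 0.3 3. ] open 32.9
lifted t62.6 tcp [411.7 336.1 238.8] F [-0.3  0.7 -1.2] open 32.7
down t65.2 tcp [525.7  26.3  69.2] F [-0.6 -0.2 -1. ] open 32.5
released t66.9 tcp [525.7  26.7 239.7] F [-0.4  0.6 -1.3] open 65.9
scene red [  1.45821446  -0.62773639 134.73578481] 140.15139559192198 [(array([522.4,  26.9,  14.7]), 0.87)]
scene green [-1.33996134e-01  2.38670685e-01  1.34568874e+02] 140.90560018267786 [(array([513.4, -32.5,  17.2]), 0.68)]
scene yellow [  1.11239406   0.43327872 134.28285227] 138.8873978049121 [(array([511.6, -87. ,  15.2]), 0.78), (array([506.3, -91.2,  13.3]), 0.24)]
top red [ -0.918398    -0.82789871 134.56257392] 141.8206418859886 [(array([527.2,  24.2,  10.4]), 0.51)]
top green [ -1.77498802   0.23879544 134.46889238] 138.9745773371294 [(array([518.6, -33.7,   8.2]), 0.63)]
top yellow [ -0.60529065   0.34754941 134.4941011 ] 139.68669785745703 [(array([513.4, -89.5,  11.6]), 0.81), (array([484.8, 311.8,  -0.7]), 0.37)]
```

View pics/c5.png

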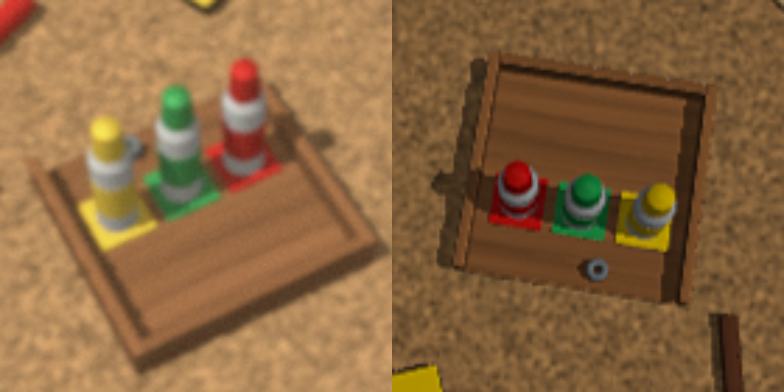

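View pics/top5.png

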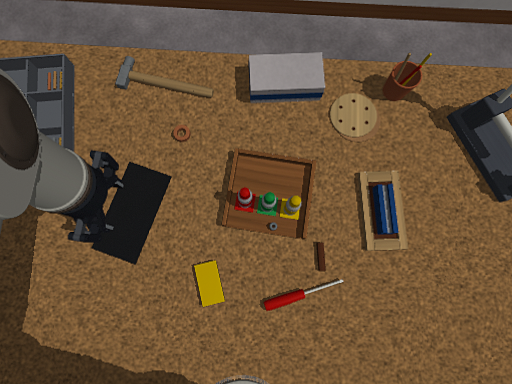

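Each bottle stands upright on its own-colour coaster in the top view: red (245,197), green (269,201) and yellow (293,205). The cradle sits in the recess at (384,209) and the gripper is clear.

Run:
```python
from h import *
env.sleep(.5); env.job_done(); st("done")
```

```text
the job is handed in; nothing more can be done
the job is handed in; nothing more can be done
```

I stood all three bottles on the mat, laid the cradle groove up in the tray recess, and put each bottle back on the coaster of its own colour. I then handed the job in at about 70 s, and it reported no verdict.

- **Bottles:** In both cameras, the depth readings on each cap lie within 2 mm of its coaster's centre. Cap tops are at about 136–140 mm, so the bottles are upright. None tipped in any picture.
- **Cradle:** Its centre is within about 3 mm of the recess centre, and its top is at about 50–51 mm, so it is fully down. This was measured before the bottles went back. The last picture still shows it in the recess.
- **Forces:** The forces I printed stayed within about 5 N, and the gripper was clear of everything at the end.
- **Disagreements:** The scene camera's `place_of` put the bottle positions up to 7 mm off in x (green) and about 5 mm too high. The depth data, the top view and the gripper's release positions agreed within about 2–3 mm, so I trusted those. In the `place_of` results, one low-score second guess put the yellow bottle on the empty mat, which the picture shows is wrong.

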